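# Pass a tray through the spring catch of the serving slide

### The arm

A 7-joint arm with a two-finger parallel gripper is mounted at the origin on the work surface. World frame = base frame: x ahead of the robot, y to its left, z up, the work surface at z = 0. Lengths are in m, angles in rad, forces in N, time in s.
With the tool pointing down it reaches from about 0.4 to 0.85 m from the base axis. Payload 10.4 kg.
Tool frame: the origin (TCP) lies on the front face of the gripper's body, between the roots of the fingers; the fingertips stand 70 mm ahead of it and the grasp point (between the pads) lies 51 mm ahead of it (grasp_offset is the distance from the TCP to the grasp point, in m); z points along the fingers, y is the direction in which the jaws open and shut (so a half turn about z gives the same grasp; the last joint's range is limited). The gripper opens to 87 mm and grips with 3 to 60 N. Pads are 19 mm wide; open, the fingers measure 117 mm over their backs; the gripper's body (75 mm by 190 mm) begins 51 mm behind the grasp point.
Start: joints at [-0.023, 0.332, -0.065, 1.46, 0.022, 1.35, -0.088], TCP at [0.625, 0, 0.292] pointing down, gripper open.
Joint ranges: [-2.6, 2.6], [-0.5, 2.12], [-1.47, 1.34], [0.16, 2.42], [-1.27, 4.41], [0.06, 2.06], [-2.6, 2.6]. Speed limits (rad/s): [2.22, 2.22, 2.79, 2.79, 3.14, 3.14, 3.14].

### API

Orientations are given as a unit quaternion [x, y, z, w].
In Python, from bench import * gives the robot as it stands. The module is installed in compiled form; this text tells all that it offers.
- The arm moves only by the tool arm_command, never from a script. Its argument "commands" is a list of rows, each a list of 3 entries, a list of its own where there are three numbers: the opening in per cent of the stroke, from 0 (shut) to 100 (fully open), then the shift along the tool's x, y, z in m, then the turn, a rotation vector about the tool's x, y, z in rad. A call has exactly 10 rows; each row is the pose to reach, as a shift and turn from the pose commanded when the call began, along the tool's axes at that moment; what a row does not reach only later rows make up. A row lasts 1/12 s, in which the tool goes at most 41.7 mm and 7.16 degrees, less where a joint would pass 70% of its speed; a pose out of reach is approached as far as the arm can. A call with a gripper value outside its range is refused whole. The fingers move at their own pace and stop on an object; "squeeze" is the grip in N (left out, the last holds). Time passes only in rows, so rows that repeat a pose let the fingers close, or fill a call up. It gives the time, the measured TCP pose, the force and the opening at its end, in the units of the state.
- read_state(): the state, without advancing time (a new reading comes with each control period).
- camera(name): name is "scene" or "side" or "wrist"; returns a dict with "pixels" (384x512x3 uint8, red, green, blue), "fx", "fy", "cx", "cy" (pixels), "dist_coeffs" ([k1, k2, p1, p2, k3] as OpenCV has them; the pictures are not rectified), "rvec" (rotation vector, rad) and "tvec" (3), from world to camera coordinates, as OpenCV has them; the wrist camera has in their place "mount" (4x4, takes a point from camera to tool coordinates, whose origin is the TCP and whose axes are the flange's). Camera axes: x right, y down, z forward; pixel columns grow to the right and rows downward; lengths in m; the calibration is good to about 2 mm. A picture is of the moment at which its call begins: read the wrist's pose just before it. There is no depth.
- close_job(): hands the job in, once; it reports no verdict.
The state is a dict: "time": time; "joint_positions": joint angles; "joint_vel": joint speeds; "joint_torque": joint torques, N m; "ee_pos": TCP position; "eef_rot": TCP orientation; "ft_force": force on the tool from outside, world axes, zero at the start; "torque": the same for the moment, N m; "width": finger opening in m.
Only numpy, scipy, OpenCV 4.12 (cv2) and the standard library are available. Lean on these libraries where they do the work, as an engineer would, in place of code of your own. Each camera call takes 0.05 s, during which the arm holds its last target.

### The job

On the steel counter a small steel tray stands in a slide, held back by the two lugs of a spring catch. With the fingertips press the catch's metal strip down just behind the tray and, keeping it held down, push the tray along the slide until it is wholly past the lugs; then let go so that the catch springs up behind it, and take the hand away. Only press and push: do not lift or tip the tray, and leave everything else on the counter where it is.

Things in the scene. Friction and masses are not known exactly. Their poses are not given: they have to be found in the camera images.
- slide: the slide, fixed to the counter: straight track 361 x 146 mm. Its x axis is the way the tray is pushed, z up. Origin on the counter, on the centre line, level with the downstream (+x) faces of the catch's lugs. It runs from x = -225 mm (open end) to an end stop at +126 mm, 55 mm high. Side guides are 42 mm high, inner faces at y = +-62.5 mm
- runners (a point): point on the slide's centre line at x = -85 mm, level with the tops of its two white plastic runners, on which the tray rides (tops 30 mm above the counter, |y| 45 to 61 mm). Between them is a slot 90 mm wide with the catch's strip in it; slot floor 4 mm above the counter
- catch (a joint): how far the spring catch is pressed down (m): 0 = up, 0.016 = bottomed. Strip and lugs go straight down as one piece wherever it is pressed. The lugs are clear below the tray from 0.0115 on; 0.013 to 0.015 is a good depth. The spring takes 3.5 N to start, about 9 N at the bottom, and brings the catch up when let go
- strip_end (a point): point on the top face of the catch's flat aluminium strip, on the centre line at x = -190 mm of the slide, behind the tray; goes down with the catch. The strip is 84 mm wide, from x = -220 to +30 mm; its top is 28.5 mm above the counter when up. Closed fingertips can slide along it, between the lugs too, and so hold it down and push the tray's rear wall at once
- lugs (a point): point midway between the tops of the catch's two upright lugs, at x = -3 mm of the slide. Each lug is 6 mm along x (x = -6 to 0) and 8 mm wide, at y = +-37 mm, leaving 66 mm free between them. When up they stand 10 mm above the runners and block the tray; they go down with the catch
- tray_mid (a point): centre (half-way up) of the open steel tray with two white dishes fixed in it: 100 mm along its x (the slide's x), 116 mm wide, 40 mm high, 0.3 to 0.54 kg, loose on the runners. It starts at x = -110 to -65 mm of the slide, rear wall 50 mm behind that. It is past the lugs when this point is beyond x = +50 mm; at the end stop it is at +76 mm
- sauce_bowl: small loose steel bowl, 80 mm across, 36 mm high, on the counter beside the slide; origin at the centre of its underside
- rice_bowl: loose white ceramic bowl, 92 mm across, 48 mm high, beside the slide; origin at the centre of its underside
- spoon: loose spoon with a wooden handle, 180 mm long, lying beside the slide; origin underneath the middle of it
- spice_jar: loose glass jar with a steel cap, 44 mm across, 62 mm high, beside the slide; origin at the centre of its underside
- deep_pan: loose empty steel pan, 176 x 108 mm, 100 mm high, on the counter; origin at the centre of its underside
- sauce_bottle: loose white bottle, 60 mm across, 170 mm high, on the counter; origin at the centre of its underside

How it is judged:
On the way, in this order (a step that is already met when the one before it is completed fails the run):
1. the catch is pressed down while the tray is still behind the lugs (value of joint catch above 0.011 m and x of tray_mid in the frame of slide below -0.045 m), for 0.1 s.
2. the tray is over the lugs with the catch held down clear of it (value of joint catch above 0.011 m and x of tray_mid in the frame of slide between -0.03 and 0.04 m), for 0.1 s.
3. the tray is past the lugs with the catch still held down (value of joint catch above 0.009 m and x of tray_mid in the frame of slide above 0.05 m), for 0.03 s.
At the end, for the whole second after the job is handed in: the tray lies flat (within 0.04 rad) on the runners, at rest, wholly past the lugs (its centre 50 to 85 mm downstream of the slide's origin), and the catch is up behind it (joint below 3 mm) (x of tray_mid in the frame of slide between 0.05 and 0.085 m and z of tray_mid in the frame of slide between 0.045 and 0.054 m and angle between tray_mid's own z axis and vertical below 0.04 rad and value of joint catch below 0.003 m and velocity of joint catch below 0.01 m/s and linear speed of tray below 0.01 m/s); the robot touches nothing.
It fails at once if the tray was lifted more than 8 mm off the runners, or tipped (z of tray_mid in the frame of slide above 0.058 m or angle between tray_mid's own z axis and vertical above 0.12 rad).
It fails at once if something else on the counter was moved more than 25 mm (distance of any of sauce_bowl, rice_bowl, spoon, spice_jar, deep_pan, sauce_bottle from where it was at the start of the episode above 0.025 m).
It also fails if it takes over 43 s, if anything falls off the work surface, if the arm or the gripper's body presses on something with over 40 N, if the wrist force passes 120 N, or if a joint passes its speed limit or range.

## Working session

There is one attempt and no reset: what is moved stays moved. The work goes in short steps, Python scripts to look and compute and a tool call to move; the robot and the scene stay as the last step left them, time stands still between calls to the robot, and variables do not carry over. Pictures are saved under pics/ and viewed, and the job is handed in when it is done.

Besides the shell and the picture viewer there is one more tool, called after "Emit:" as a command line: name --argument value ..., lists and objects as JSON in quotes. arm_command: Moves the arm, as the interface text tells. Its arguments: {"type":"object","properties":{"commands":{"type":"array","items":{"type":"array"}},"squeeze":{"type":"number"}},"required":["commands"]}

```bash
mkdir -p pics
python3 - <<'E'
from bench import *
import cv2,pickle
s=read_state(); print(s)
d={}
for n in ["scene","side","wrist"]:
    c=camera(n); d[n]=c; cv2.imwrite(f"pics/a_{n}.png",c["pixels"][:,:,::-1])
    print(n,{k:v for k,v in c.items() if k!="pixels"})
d["state"]=s
pickle.dump(d,open("a.pkl","wb"))
E
```

```text
{'time': 0.0, 'joint_positions': array([-0.022581  ,  0.33286061, -0.06472372,  1.46096732,  0.02161603,
        1.34990925, -0.0884919 ]), 'joint_vel': array([-0.00040562, -0.00027549, -0.00078864, -0.00026129, -0.00026299,
        0.00034566,  0.00028851]), 'joint_torque': array([-1.20520472e-04, -6.23245955e+01,  2.44190963e-02, -3.89891267e+01,
       -6.13984605e-02,  3.97891912e-02,  1.87085252e-04]), 'ee_pos': array([ 6.24697563e-01, -4.80793535e-06,  2.91448561e-01]), 'eef_rot': array([ 7.07093662e-01,  7.07119530e-01, -5.38459963e-04, -4.84113554e-04]), 'ft_force': array([-0.44030694,  0.17100145, -0.76768445]), 'torque': array([ 0.02014462,  0.0013551 , -0.02698764]), 'width': 0.08695987001436445}
scene {'fx': 499.60122670379667, 'fy': 499.60122670379667, 'cx': 254.91576944476327, 'cy': 198.08284453492124, 'dist_coeffs': array([-0.05280481,  0.        ,  0.        ,  0.        ,  0.        ]), 'rvec': array([ 0.87035896,  2.66303757, -0.88546756]), 'tvec': array([ 0.45598487, -0.22740202,  1.63188063])}
side {'fx': 448.9944652967553, 'fy': 448.9944652967553, 'cx': 256.1663661424368, 'cy': 192.34003363309245, 'dist_coeffs': array([-0.14400215,  0.        ,  0.        ,  0.        ,  0.        ]), 'rvec': array([ 0.65261852, -2.50134753,  1.36696135]), 'tvec': array([0.51758229, 0.22658941, 0.85782335])}
wrist {'fx': 270.398338664591, 'fy': 270.398338664591, 'cx': 252.73913516534978, 'cy': 193.3468837566817, 'dist_coeffs': array([-0.05837562,  0.        ,  0.        ,  0.        ,  0.        ]), 'mount': array([[-2.74290068e-05, -9.62203830e-01, -2.72330293e-01,
         7.50358249e-02],
       [ 9.99999098e-01,  3.39285732e-04, -1.29949191e-03,
        -2.31514968e-04],
       [ 1.34277388e-03, -2.72330084e-01,  9.62202953e-01,
        -9.23969088e-02],
       [ 0.00000000e+00,  0.00000000e+00,  0.00000000e+00,
         1.00000000e+00]])}
```

View pics/a_scene.png

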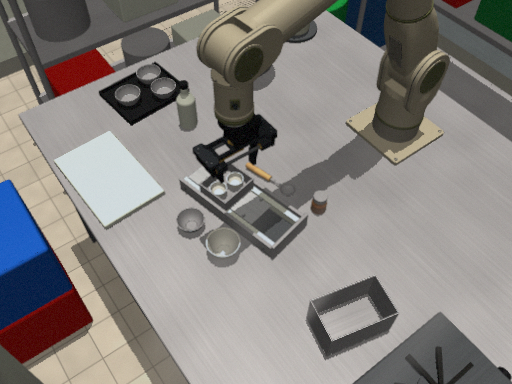

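View pics/a_side.png

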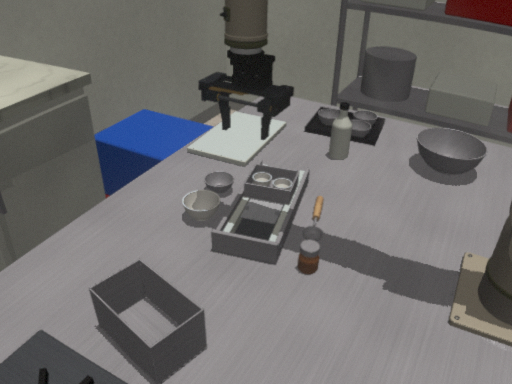

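View pics/a_wrist.png

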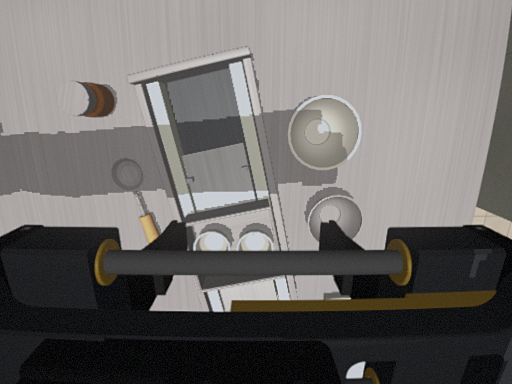

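The wrist picture shows the slide with its end stop at the top (140,75)-(248,52), the lugs near (190,178) and (245,167), and the tray with its two dishes at about (235,240). I'll enlarge to measure.

Run:
```python
import cv2
im=cv2.imread("pics/a_wrist.png")
cv2.imwrite("pics/b_w.png",cv2.resize(im[35:235,120:310],None,fx=4*.75,fy=3,interpolation=cv2.INTER_CUBIC))
im=cv2.imread("pics/a_side.png")
cv2.imwrite("pics/b_s.png",cv2.resize(im[145:275,190:350],None,fx=4.5,fy=4.5,interpolation=cv2.INTER_CUBIC))
im=cv2.imread("pics/a_scene.png")
cv2.imwrite("pics/b_c.png",cv2.resize(im[130:270,160:340],None,fx=4.2,fy=4.2,interpolation=cv2.INTER_CUBIC))
```

```text
(no output)
```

View pics/b_w.png

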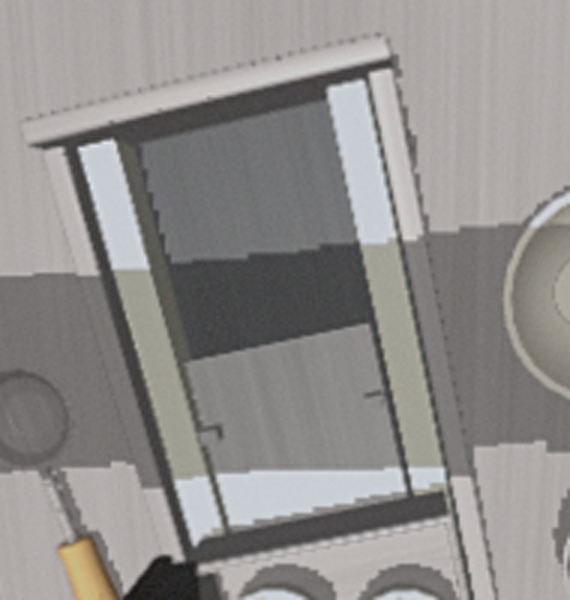

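View pics/b_s.png

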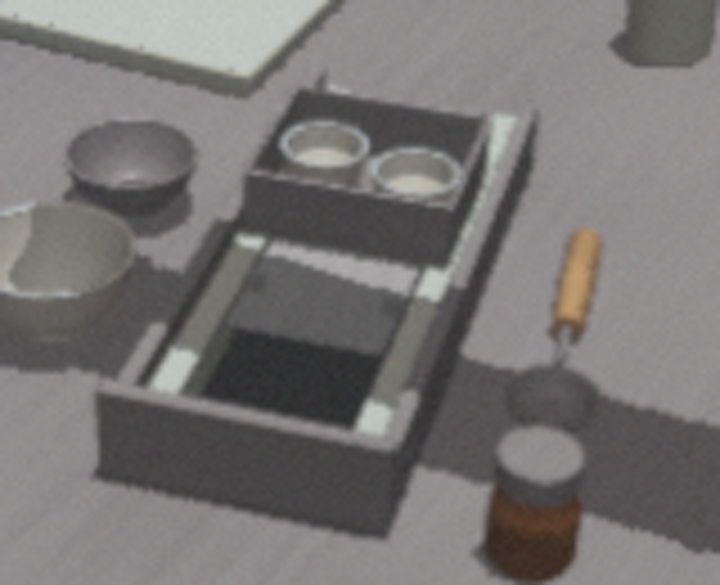

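View pics/b_c.png

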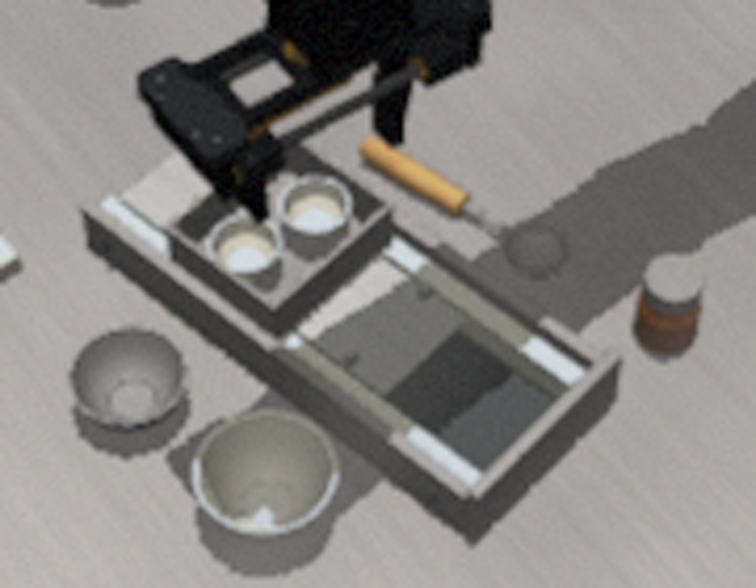

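```bash
cat > h.py <<'E'
import numpy as np,cv2,pickle
from scipy.spatial.transform import Rotation as R
from scipy.optimize import least_squares
def ext(c,s):
    if "mount" in c:
        T=np.eye(4);T[:3,:3]=R.from_quat(s["eef_rot"]).as_matrix();T[:3,3]=s["ee_pos"]
        W=np.linalg.inv(T@c["mount"]); return cv2.Rodrigues(W[:3,:3])[0],W[:3,3]
    return c["rvec"],c["tvec"]
def K(c): return np.array([[c["fx"],0,c["cx"]],[0,c["fy"],c["cy"]],[0,0,1]])
def proj(c,s,P):
    r,t=ext(c,s); return cv2.projectPoints(np.array(P,float).reshape(-1,3),r,t,K(c),c["dist_coeffs"])[0][:,0]
def atz(c,s,uv,z):
    r,t=ext(c,s);Rm=cv2.Rodrigues(np.array(r))[0];n=cv2.undistortPoints(np.array(uv,float).reshape(-1,1,2),K(c),c["dist_coeffs"])[0,0]
    d=Rm.T@np.r_[n,1];o=-Rm.T@np.array(t).ravel();return o+d*(z-o[2])/d[2]
def sl(p,P):
    P=np.atleast_2d(np.array(P,float));c,s_=np.cos(p[2]),np.sin(p[2])
    return np.c_[p[0]+c*P[:,0]-s_*P[:,1],p[1]+s_*P[:,0]+c*P[:,1],P[:,2]]
E
cat > fit.py <<'E'
from h import *
d=pickle.load(open("a.pkl","rb"));s=d["state"]
W=lambda u,v:(u/3+120,v/3+35)
S=lambda u,v:(u/4.5+190,v/4.5+145)
C=lambda u,v:(u/4.2+160,v/4.2+130)
o=[("wrist",W(24,122),(.136,.073,.055)),("wrist",W(388,36),(.136,-.073,.055)),
("wrist",W(212,430),(-.003,.037,.04)),("wrist",W(376,393),(-.003,-.037,.04)),
("side",S(98,394),(.136,-.073,.055)),("side",S(392,452),(.136,.073,.055)),("side",S(98,478),(.136,-.073,0)),("side",S(387,538),(.136,.073,0)),
("scene",C(618,357),(.136,.073,.055)),("scene",C(475,495),(.136,-.073,.055)),("scene",C(475,545),(.136,-.073,0)),("scene",C(84,210),(-.225,-.073,.042))]
def f(p): return np.concatenate([proj(d[n],s,sl(p,[P]))[0]-uv for n,uv,P in o])
r=least_squares(f,[.6,.05,1.57],loss="soft_l1");print(r.x,np.degrees(r.x[2]))
for (n,uv,P),e in zip(o,f(r.x).reshape(-1,2)):print(n,P,np.round(e,1))
np.save("slide.npy",r.x)
o2=[("wrist",W(196,560),(.05,.058,.04)),("wrist",W(447,513),(.05,-.058,.04)),
("side",S(247,176),(.05,-.058,.04)),("side",S(455,210),(.05,.058,.04)),("side",S(300,90),(-.05,-.058,.04)),("side",S(488,118),(-.05,.058,.04)),
("scene",C(392,211),(.05,.058,.04)),("scene",C(276,312),(.05,-.058,.04)),("scene",C(172,232),(-.05,-.058,.04))]
def g(q):
    out=[]
    for n,uv,P in o2:
        L=sl([q[0],q[1],q[2]],[P])[0]; L[2]=P[2]+.03
        out.append(proj(d[n],s,sl(r.x,[L]))[0]-uv)
    return np.concatenate(out)
t=least_squares(g,[-.08,0,0],loss="soft_l1");print("tray in slide",t.x)
for (n,uv,P),e in zip(o2,g(t.x).reshape(-1,2)):print(n,P,np.round(e,1))
p=r.x
print("strip_end",sl(p,[-.19,0,.0285]),"rear wall",sl(p,[t.x[0]-.05,0,.05]))
E
python3 fit.py
```

```text
[0.57726016 0.00603924 1.78667994] 102.36921987049519
wrist (0.136, 0.073, 0.055) [-2.7 -0.4]
wrist (0.136, -0.073, 0.055) [-0.4 -3.2]
wrist (-0.003, 0.037, 0.04) [-0.5  2.1]
wrist (-0.003, -0.037, 0.04) [-0.   2.4]
side (0.136, -0.073, 0.055) [-2.  -1.9]
side (0.136, 0.073, 0.055) [-0.9 -1.4]
side (0.136, -0.073, 0) [-1.1 -0.8]
side (0.136, 0.073, 0) [-1.1 -0.6]
scene (0.136, 0.073, 0.055) [ 1.2 -0.9]
scene (0.136, -0.073, 0.055) [0.7 0.9]
scene (0.136, -0.073, 0) [-0.1 -0.4]
scene (-0.225, -0.073, 0.042) [-2.  -0.2]
tray in slide [-0.09702818  0.00182786 -0.02691969]
wrist (0.05, 0.058, 0.04) [-7.6  0.2]
wrist (0.05, -0.058, 0.04) [ 0.2 -0.6]
side (0.05, -0.058, 0.04) [-2.  -1.5]
side (0.05, 0.058, 0.04) [-2.  -0.4]
side (-0.05, -0.058, 0.04) [-1.2 -1.4]
side (-0.05, 0.058, 0.04) [0.3 0. ]
scene (0.05, 0.058, 0.04) [ 1.3 -0.9]
scene (0.05, -0.058, 0.04) [-0.1 -0.8]
scene (-0.05, -0.058, 0.04) [-0.6 -1.4]
strip_end [[ 0.61796017 -0.17955039  0.0285    ]] rear wall [[ 0.60875515 -0.13757605  0.05      ]]
```

Run:
```python
from h import *
d=pickle.load(open("a.pkl","rb"));s=d["state"];p=np.load("slide.npy")
for n,uv,z in [("bottle base sc","scene",0),]: pass
def q(l,n,uv,z):
    w=atz(d[n],s,uv,z); c,s_=np.cos(p[2]),np.sin(p[2]); e=w[:2]-p[:2]
    print(l,np.round(w,3),"slide",np.round([c*e[0]+s_*e[1],-s_*e[0]+c*e[1]],3))
q("bottle","scene",(187,126),0);q("bottle","side",(340,155),0)
q("bowl","scene",(190,232),0);q("rice","scene",(223,255),0);q("pan","scene",(352,340),0);q("jar","scene",(319,210),0)
```

```text
bottle [ 0.542 -0.408  0.   ] slide [-0.397  0.123]
bottle [ 0.524 -0.419  0.   ] slide [-0.403  0.143]
bowl [ 0.753 -0.05   0.   ] slide [-0.093 -0.159]
rice [0.72  0.064 0.   ] slide [ 0.027 -0.152]
pan [0.602 0.445 0.   ] slide [ 0.424 -0.118]
jar [0.414 0.104 0.   ] slide [0.13  0.139]
```

The bottle, bowls and jar are all clear of the hand's path. I'll turn the hand to the slide's axis, shut the fingers and hover behind the tray.

Emit:
arm_command --commands '[[0, [-0.03, 0, 0.0], [0, 0, -0.05]], [0, [-0.06, -0.002, 0.01], [0, 0, -0.1]], [0, [-0.09, -0.003, 0.02], [0, 0, -0.15]], [0, [-0.12, -0.005, 0.03], [0, 0, -0.2]], [0, [-0.15, -0.006, 0.04], [0, 0, -0.216]], [0, [-0.17, -0.007, 0.06], [0, 0, -0.216]], [0, [-0.18, -0.007, 0.08], [0, 0, -0.216]], [0, [-0.18, -0.007, 0.09], [0, 0, -0.216]], [0, [-0.18, -0.007, 0.09], [0, 0, -0.216]], [0, [-0.18, -0.007, 0.09], [0, 0, -0.216]]]' --squeeze 20

```text
time: 0.98
ee_pos: [0.6182, -0.1783, 0.2023]
eef_rot: [0.626, 0.78, 0.0, -0.001]
ft_force: [0.4, 0.2, 1.0]
width: 0.028
```

Run:
```python
from bench import *
import cv2,pickle
s=read_state(); print(s)
d={"state":s}
for n in ["scene","side","wrist"]:
    c=camera(n); d[n]=c
im=d["wrist"]["pixels"][:,:,::-1];cv2.imwrite("pics/c_w.png",cv2.resize(im,None,fx=1.5,fy=1.5,interpolation=cv2.INTER_CUBIC))
im=d["side"]["pixels"][:,:,::-1];cv2.imwrite("pics/c_s.png",cv2.resize(im[60:275,190:350],None,fx=2.7,fy=2.7,interpolation=cv2.INTER_CUBIC))
im=d["scene"]["pixels"][:,:,::-1];cv2.imwrite("pics/c_c.png",cv2.resize(im[100:270,140:340],None,fx=3.5,fy=3.5,interpolation=cv2.INTER_CUBIC))
pickle.dump(d,open("c.pkl","wb"))
```

```text
{'time': 0.9833, 'joint_positions': array([ 0.22082187,  0.43010129, -0.01385739,  1.51988563,  0.00520411,
        1.19245808,  0.42387161]), 'joint_vel': array([-0.00885054, -0.02101517, -0.00265196, -0.02546219, -0.00039901,
        0.00322005,  0.00415358]), 'joint_torque': array([ 1.48955718e+00, -6.45040083e+01,  1.84828699e+00, -3.55931890e+01,
        8.44006380e-02, -3.86635575e-02,  1.28759531e-02]), 'ee_pos': array([ 0.61822198, -0.17834438,  0.20225883]), 'eef_rot': array([ 6.26155093e-01,  7.79698284e-01,  2.37047489e-04, -5.74545560e-04]), 'ft_force': array([0.36431077, 0.21562839, 1.04872357]), 'torque': array([ 0.06160571,  0.03564564, -0.06278518]), 'width': 0.028047554024867114}
```

View pics/c_w.png

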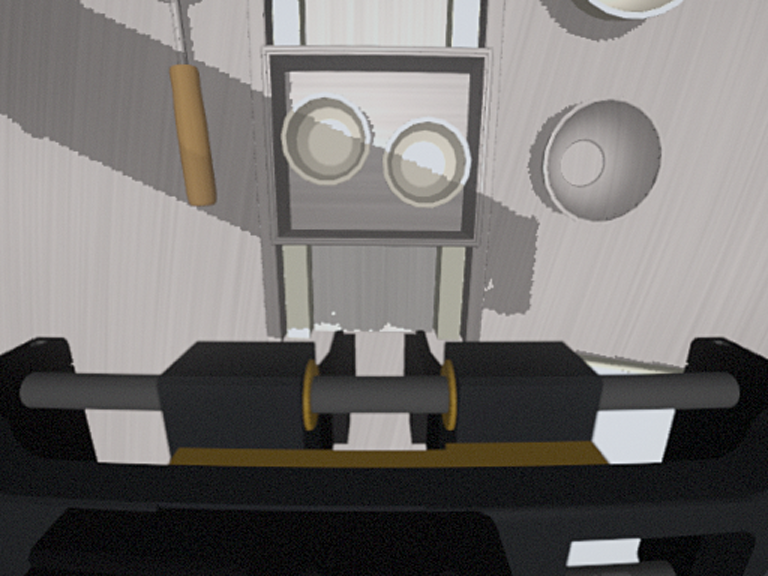

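View pics/c_s.png

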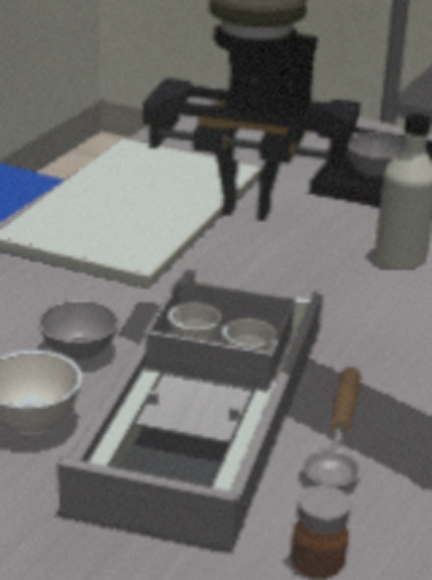

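View pics/c_c.png

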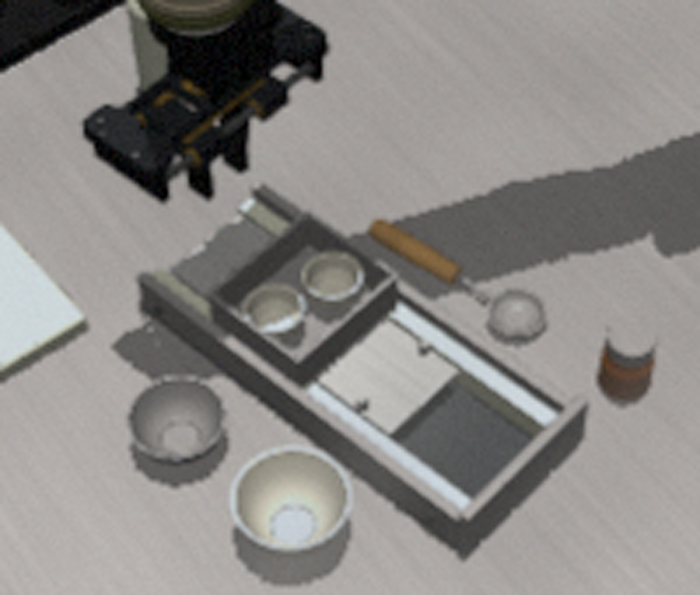

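Run:
```python
from h import *
d=pickle.load(open("c.pkl","rb"));s=d["state"];p=np.load("slide.npy")
def q(l,n,uv,z):
    w=atz(d[n],s,uv,z); c,s_=np.cos(p[2]),np.sin(p[2]); e=w[:2]-p[:2]
    print(l,np.round(w,4),"slide",np.round([c*e[0]+s_*e[1],-s_*e[0]+c*e[1]],4))
for l,u,v in [("FL",264,47),("FR",491,50),("RL",271,244),("RR",480,242)]: q(l,"wrist",(u/1.5,v/1.5),.07)
for l,u,v in [("runner Li",311,300),("runner Ri",437,300),("Lo",284,300),("Ro",464,300)]: q(l,"wrist",(u/1.5,v/1.5),.03)
q("lugL","side",(190+153/2.7,60+393/2.7),.04);q("lugR","side",(190+236/2.7,60+410/2.7),.04)
q("lug+y","scene",(140+424/3.5,100+347/3.5),.04);q("lug-y","scene",(140+361/3.5,100+403/3.5),.04)
c,s_=np.cos(p[2]),np.sin(p[2]);e=s["ee_pos"][:2]-p[:2];print("tcp",[c*e[0]+s_*e[1],-s_*e[0]+c*e[1]], R.from_quat(s["eef_rot"]).as_matrix()[:,0])
```

```text
FL [ 0.531  -0.0552  0.07  ] slide [-0.0499  0.0583]
FR [ 0.6432 -0.0319  0.07  ] slide [-0.0512 -0.0563]
RL [ 0.5503 -0.1539  0.07  ] slide [-0.1505  0.0606]
RR [ 0.6643 -0.1276  0.07  ] slide [-0.1491 -0.0564]
runner Li [ 0.5736 -0.195   0.03  ] slide [-0.1956  0.0466]
runner Ri [ 0.6578 -0.1764  0.03  ] slide [-0.1954 -0.0396]
Lo [ 0.5555 -0.199   0.03  ] slide [-0.1957  0.0652]
Ro [ 0.6759 -0.1724  0.03  ] slide [-0.1954 -0.0581]
lugL [0.6085 0.0139 0.04  ] slide [ 0.001  -0.0322]
lugR [5.341e-01 1.000e-04 4.000e-02] slide [0.0035 0.0434]
lug+y [ 0.5432 -0.0018  0.04  ] slide [-0.0004  0.035 ]
lug-y [0.616 0.013 0.04 ] slide [-0.0015 -0.0393]
tcp [np.float64(-0.18887806995474676), np.float64(-0.0005140736903701051)] [-0.21585894  0.97642383  0.0011928 ]
```

Everything agrees: the tray centre is at slide x = -0.100, its rear wall at -0.150, and the fingertips are at x = -0.189 on the centre line within 4 mm. Next I'll descend to just above the strip.

Emit:
arm_command --commands '[[0, [0, -0.001, 0.015], [0, 0, 0]], [0, [0, -0.002, 0.03], [0, 0, 0]], [0, [0, -0.002, 0.045], [0, 0, 0]], [0, [0, -0.002, 0.06], [0, 0, 0]], [0, [0, -0.002, 0.075], [0, 0, 0]], [0, [0, -0.002, 0.085], [0, 0, 0]], [0, [0, -0.002, 0.092], [0, 0, 0]], [0, [0, -0.002, 0.095], [0, 0, 0]], [0, [0, -0.002, 0.095], [0, 0, 0]], [0, [0, -0.002, 0.095], [0, 0, 0]]]'

```text
time: 1.97
ee_pos: [0.6165, -0.1804, 0.1081]
eef_rot: [0.627, 0.779, 0.0, 0.0]
ft_force: [-0.8, -0.1, 1.1]
width: 0.0006
```

Run:
```python
from bench import *
import cv2
s=read_state(); print(s["ee_pos"],s["eef_rot"],s["ft_force"],s["width"])
im=camera("wrist")["pixels"][:,:,::-1];cv2.imwrite("pics/d_w.png",cv2.resize(im,None,fx=1.5,fy=1.5))
im=camera("side")["pixels"][:,:,::-1];cv2.imwrite("pics/d_s.png",cv2.resize(im[60:275,190:350],None,fx=2.7,fy=2.7,interpolation=cv2.INTER_CUBIC))
```

```text
[ 0.61651965 -0.18038349  0.10805503] [6.26693215e-01 7.79265881e-01 2.62977571e-04 4.81631963e-04] [-0.8415843  -0.11575514  1.09520055] 0.0005550979934102634
```

View pics/d_w.png

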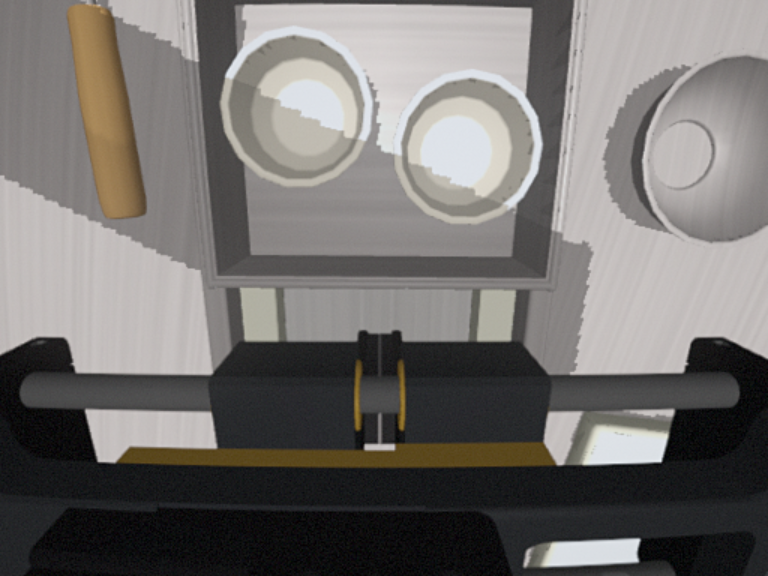

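View pics/d_s.png

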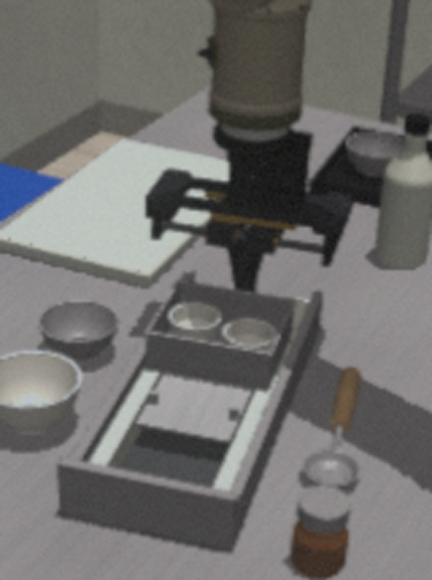

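The fingers are shut and centred on the strip, about 10 mm above it. Now I'll press.

Emit:
arm_command --commands '[[0, [0, 0, 0.004], [0, 0, 0]], [0, [0, 0, 0.008], [0, 0, 0]], [0, [0, 0, 0.011], [0, 0, 0]], [0, [0, 0, 0.014], [0, 0, 0]], [0, [0, 0, 0.017], [0, 0, 0]], [0, [0, 0, 0.02], [0, 0, 0]], [0, [0, 0, 0.022], [0, 0, 0]], [0, [0, 0, 0.023], [0, 0, 0]], [0, [0, 0, 0.023], [0, 0, 0]], [0, [0, 0, 0.023], [0, 0, 0]]]'

```text
time: 2.9
ee_pos: [0.6164, -0.1805, 0.0847]
eef_rot: [0.627, 0.779, 0.0, 0.0]
ft_force: [-0.5, 1.2, 6.9]
width: 0.0005
```

Run:
```python
from bench import *
import cv2
s=read_state(); print(s["ee_pos"],s["eef_rot"],s["ft_force"],s["torque"],s["width"])
im=camera("side")["pixels"][:,:,::-1];cv2.imwrite("pics/e_s.png",cv2.resize(im[60:275,190:350],None,fx=2.7,fy=2.7,interpolation=cv2.INTER_CUBIC))
s=read_state(); print(s["ee_pos"],s["ft_force"])
```

```text
[ 0.61636237 -0.1804767   0.08466739] [6.26785842e-01 7.79191485e-01 1.84431080e-04 3.23786650e-04] [-0.48634425  1.16736044  6.9438146 ] [ 0.06574433  0.2440563  -0.01629936] 0.0005238451303909293
[ 0.61633364 -0.1804918   0.08466329] [-1.54875637  0.32337002  7.09578994]
```

View pics/e_s.png

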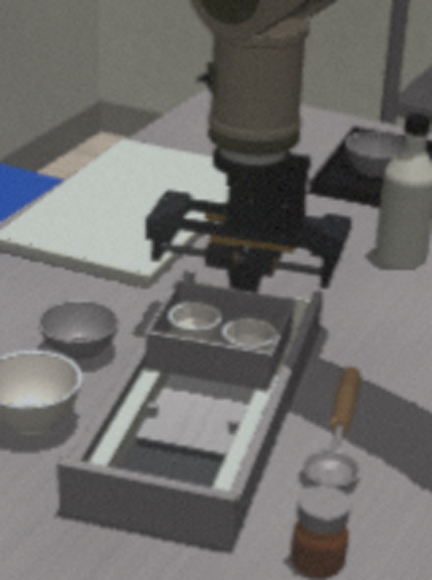

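Run:
```python
from bench import *
from h import *
s=read_state();c=camera("side");p=np.load("slide.npy");d=pickle.load(open("c.pkl","rb"))
a=d["side"]["pixels"][195:235,230:300,::-1];b=c["pixels"][195:235,230:300,::-1]
cv2.imwrite("pics/f.png",np.vstack([cv2.resize(x,None,fx=7,fy=7,interpolation=cv2.INTER_CUBIC) for x in (a,b)]))
for dep in (0,.008,.011,.0138,.016):
  print(dep,np.round((proj(c,s,sl(p,[(.03,-.042,.0285-dep),(.03,.042,.0285-dep),(0,-.033,.04-dep),(0,.033,.04-dep)]))-[230,195])*7))
```

```text
0 [[ 63. 144.]
 [306. 191.]
 [115.  72.]
 [304. 107.]]
0.008 [[ 63. 163.]
 [305. 210.]
 [115.  91.]
 [303. 126.]]
0.011 [[ 63. 171.]
 [305. 217.]
 [115.  99.]
 [303. 133.]]
0.0138 [[ 63. 177.]
 [305. 224.]
 [115. 105.]
 [302. 140.]]
0.016 [[ 63. 183.]
 [304. 229.]
 [115. 110.]
 [302. 145.]]
```

View pics/f.png

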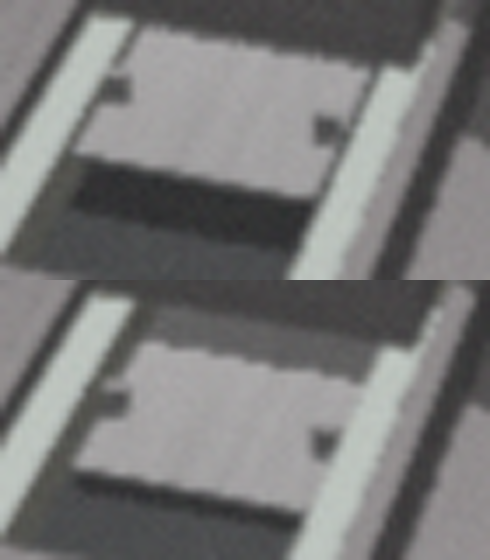

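The strip's front edge dropped 37 px in the crop, against about 33 expected, and the tip height puts the catch at about 14 mm, inside the good range. Now I'll push.

Emit:
arm_command --commands '[[0, [0.006, 0, 0], [0, 0, 0]], [0, [0.012, 0, 0], [0, 0, 0]], [0, [0.018, 0, 0], [0, 0, 0]], [0, [0.023, 0, 0], [0, 0, 0]], [0, [0.028, 0, 0], [0, 0, 0]], [0, [0.033, 0, 0], [0, 0, 0]], [0, [0.039, 0, 0], [0, 0, 0]], [0, [0.045, 0, 0], [0, 0, 0]], [0, [0.051, 0, 0], [0, 0, 0]], [0, [0.056, 0, 0], [0, 0, 0]]]'

```text
time: 3.83
ee_pos: [0.6049, -0.1275, 0.0852]
eef_rot: [0.627, 0.779, -0.0, 0.002]
ft_force: [2.4, -6.5, 6.6]
width: 0.0005
```

Run:
```python
from bench import *
from h import *
s=read_state(); print(s["ee_pos"],s["eef_rot"],s["ft_force"],s["torque"],s["width"])
p=np.load("slide.npy");c,s_=np.cos(p[2]),np.sin(p[2]);e=s["ee_pos"][:2]-p[:2];print("tcp",[c*e[0]+s_*e[1],-s_*e[0]+c*e[1]])
im=camera("side")["pixels"][:,:,::-1];cv2.imwrite("pics/g_s.png",cv2.resize(im[100:275,190:350],None,fx=3.2,fy=3.2,interpolation=cv2.INTER_CUBIC))
```

```text
[ 0.60490009 -0.12750196  0.08524633] [ 6.27332093e-01  7.78749512e-01 -7.90723816e-05  1.90688622e-03] [ 2.39932977 -6.54715498  6.62839856] [-1.33497817 -0.30727909  0.01251877] 0.0005169649406837131
tcp [np.float64(-0.13636213955253668), np.float64(0.001607596008108992)]
```

View pics/g_s.png

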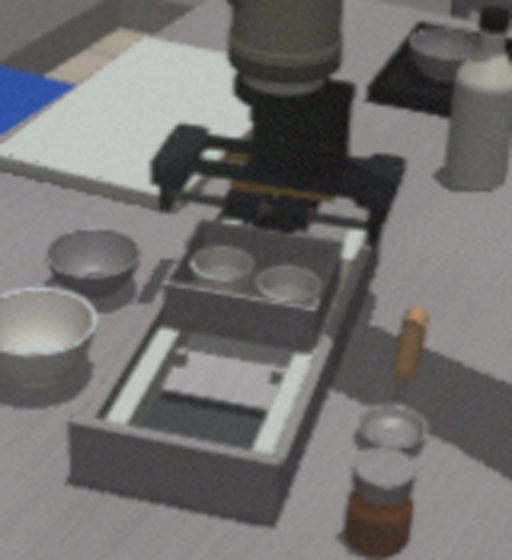

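The tray is moving with the fingertips, its centre at about -0.077, and the catch is at about 13.3 mm. I'll continue with 0.8 mm more depth.

Emit:
arm_command --commands '[[0, [0.005, 0, 0.0004], [0, 0, 0]], [0, [0.012, 0, 0.0008], [0, 0, 0]], [0, [0.019, 0, 0.0008], [0, 0, 0]], [0, [0.026, 0, 0.0008], [0, 0, 0]], [0, [0.033, 0, 0.0008], [0, 0, 0]], [0, [0.04, 0, 0.0008], [0, 0, 0]], [0, [0.047, 0, 0.0008], [0, 0, 0]], [0, [0.054, 0, 0.0008], [0, 0, 0]], [0, [0.061, 0, 0.0008], [0, 0, 0]], [0, [0.067, 0, 0.0008], [0, 0, 0]]]'

```text
time: 4.72
ee_pos: [0.591, -0.0623, 0.0848]
eef_rot: [0.627, 0.779, 0.0, 0.002]
ft_force: [2.1, -7.2, 9.1]
width: 0.0008
```

Run:
```python
from bench import *
from h import *
s=read_state(); print(s["ee_pos"],s["eef_rot"],s["ft_force"],s["torque"],s["width"])
p=np.load("slide.npy");c,s_=np.cos(p[2]),np.sin(p[2]);e=s["ee_pos"][:2]-p[:2];print("tcp",[c*e[0]+s_*e[1],-s_*e[0]+c*e[1]])
im=camera("side")["pixels"][:,:,::-1];cv2.imwrite("pics/i_s.png",cv2.resize(im[100:275,190:350],None,fx=3.2,fy=3.2,interpolation=cv2.INTER_CUBIC))
```

```text
[ 0.59102168 -0.0622855   0.08479559] [6.27461390e-01 7.78644290e-01 1.66798309e-04 2.29042932e-03] [ 2.06245161 -7.21580276  9.06294998] [-1.53841636 -0.43724944 -0.0306948 ] 0.0007754744981408456
tcp [np.float64(-0.06968661194923609), np.float64(0.0011938013329768887)]
```

View pics/i_s.png

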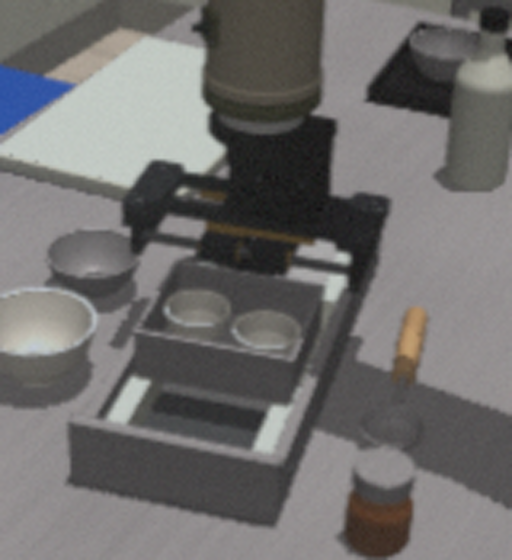

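The tray is over the lugs, centre at about -0.010, with the catch about 13.7 mm down. Continuing.

Emit:
arm_command --commands '[[0, [0.005, 0, 0.0002], [0, 0, 0]], [0, [0.011, 0, 0.0003], [0, 0, 0]], [0, [0.017, 0, 0.0003], [0, 0, 0]], [0, [0.023, 0, 0.0003], [0, 0, 0]], [0, [0.029, 0, 0.0003], [0, 0, 0]], [0, [0.035, 0, 0.0003], [0, 0, 0]], [0, [0.041, 0, 0.0003], [0, 0, 0]], [0, [0.047, 0, 0.0003], [0, 0, 0]], [0, [0.052, 0, 0.0003], [0, 0, 0]], [0, [0.056, 0, 0.0003], [0, 0, 0]]]'

```text
time: 5.6
ee_pos: [0.5791, -0.0075, 0.0844]
eef_rot: [0.627, 0.779, 0.0, 0.002]
ft_force: [2.3, -8.2, 9.3]
width: 0.0005
```

Run:
```python
from bench import *
from h import *
s=read_state(); print(s["ee_pos"],s["eef_rot"],s["ft_force"],s["torque"],s["width"])
p=np.load("slide.npy");c,s_=np.cos(p[2]),np.sin(p[2]);e=s["ee_pos"][:2]-p[:2];print("tcp",[c*e[0]+s_*e[1],-s_*e[0]+c*e[1]])
im=camera("side")["pixels"][:,:,::-1];cv2.imwrite("pics/j_s.png",cv2.resize(im[100:275,190:350],None,fx=3.2,fy=3.2,interpolation=cv2.INTER_CUBIC))
```

```text
[ 0.5790713  -0.0074687   0.08438831] [6.27412999e-01 7.78683809e-01 2.36463439e-04 2.09715977e-03] [ 2.2966422  -8.15960361  9.3118207 ] [-1.47523397 -0.39036274  0.02814298] 0.00046500031607243973
tcp [np.float64(-0.013582348637574996), np.float64(0.0011244362227043878)]
```

View pics/j_s.png

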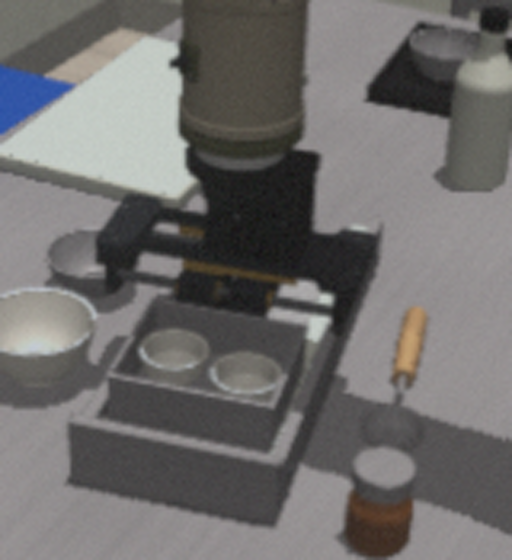

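Tray centre is at about +0.046. I'll do the last 20 mm slowly, then hold.

Emit:
arm_command --commands '[[0, [0.004, 0, 0], [0, 0, 0]], [0, [0.008, 0, 0], [0, 0, 0]], [0, [0.011, 0, 0], [0, 0, 0]], [0, [0.014, 0, 0], [0, 0, 0]], [0, [0.016, 0, 0], [0, 0, 0]], [0, [0.018, 0, 0], [0, 0, 0]], [0, [0.019, 0, 0], [0, 0, 0]], [0, [0.02, 0, 0], [0, 0, 0]], [0, [0.02, 0, 0], [0, 0, 0]], [0, [0.02, 0, 0], [0, 0, 0]]]'

```text
time: 6.48
ee_pos: [0.5748, 0.0119, 0.0843]
eef_rot: [0.627, 0.779, 0.0, 0.002]
ft_force: [2.7, -5.4, 7.7]
width: -0.0
```

Run:
```python
from bench import *
from h import *
s=read_state(); print(s["ee_pos"],s["eef_rot"],s["ft_force"],s["torque"],s["width"])
p=np.load("slide.npy");c,s_=np.cos(p[2]),np.sin(p[2]);e=s["ee_pos"][:2]-p[:2];print("tcp",[c*e[0]+s_*e[1],-s_*e[0]+c*e[1]])
im=camera("side")["pixels"][:,:,::-1];cv2.imwrite("pics/k_s.png",cv2.resize(im[160:275,200:320],None,fx=5,fy=5,interpolation=cv2.INTER_CUBIC))
w=camera("side")
for x in (.05,.06,.067,.076): print(x,np.round((proj(w,s,sl(p,[(x+.05,-.058,.07),(x+.05,.058,.07),(x-.05,-.058,.07),(x-.05,.058,.07)]))-[200,160])*5).tolist())
```

```text
[0.57480175 0.0119076  0.08426366] [6.27453360e-01 7.78651722e-01 2.57183779e-04 1.92618748e-03] [ 2.70080553 -5.40399435  7.68999665] [-1.3507382  -0.42857799  0.03387618] -4.6735533610033986e-05
tcp [np.float64(0.006258758105915033), np.float64(0.0011442777248361366)]
0.05 [[110.0, 284.0], [369.0, 334.0], [182.0, 164.0], [423.0, 207.0]]
0.06 [[102.0, 297.0], [363.0, 348.0], [175.0, 176.0], [418.0, 219.0]]
0.067 [[96.0, 306.0], [359.0, 358.0], [171.0, 183.0], [414.0, 228.0]]
0.076 [[89.0, 318.0], [353.0, 370.0], [164.0, 194.0], [410.0, 238.0]]
```

View pics/k_s.png

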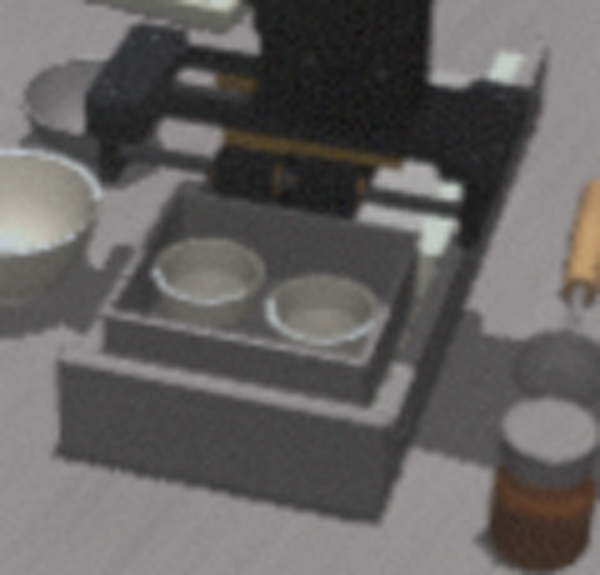

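The tray corners match a centre of about +0.067, well past the lugs. Now I'll back off the wall a little and raise the hand straight up.

Emit:
arm_command --commands '[[0, [-0.004, 0, 0], [0, 0, 0]], [0, [-0.008, 0, 0], [0, 0, 0]], [0, [-0.01, 0, 0], [0, 0, 0]], [0, [-0.01, 0, -0.005], [0, 0, 0]], [0, [-0.01, 0, -0.011], [0, 0, 0]], [0, [-0.01, 0, -0.018], [0, 0, 0]], [0, [-0.01, 0, -0.028], [0, 0, 0]], [0, [-0.01, 0, -0.045], [0, 0, 0]], [0, [-0.01, 0, -0.065], [0, 0, 0]], [0, [-0.01, 0, -0.09], [0, 0, 0]]]'

```text
time: 7.42
ee_pos: [0.5745, 0.0037, 0.1732]
eef_rot: [0.627, 0.779, -0.001, -0.001]
ft_force: [0.7, 0.3, 0.5]
width: 0.0003
```

Emit:
arm_command --commands '[[0, [-0.02, 0, -0.02], [0, 0, 0]], [0, [-0.04, 0, -0.04], [0, 0, 0]], [0, [-0.06, 0, -0.06], [0, 0, 0]], [0, [-0.08, 0, -0.075], [0, 0, 0]], [0, [-0.1, 0, -0.09], [0, 0, 0]], [0, [-0.12, 0, -0.1], [0, 0, 0]], [0, [-0.13, 0, -0.1], [0, 0, 0]], [0, [-0.14, 0, -0.1], [0, 0, 0]], [0, [-0.14, 0, -0.1], [0, 0, 0]], [0, [-0.14, 0, -0.1], [0, 0, 0]]]'

```text
time: 8.25
ee_pos: [0.6051, -0.132, 0.2719]
eef_rot: [0.627, 0.779, -0.0, -0.001]
ft_force: [-0.9, 0.4, -0.7]
width: 0.0003
```

Run:
```python
from bench import *
from h import *
s=read_state(); print(s["ee_pos"],s["ft_force"],abs(s["joint_vel"]).max())
p=np.load("slide.npy")
w=camera("side");im=w["pixels"][:,:,::-1];cv2.imwrite("pics/l_s.png",cv2.resize(im[145:275,190:350],None,fx=4.5,fy=4.5,interpolation=cv2.INTER_CUBIC))
k=camera("scene");im=k["pixels"][:,:,::-1];cv2.imwrite("pics/l_c.png",cv2.resize(im[130:270,160:340],None,fx=4.2,fy=4.2,interpolation=cv2.INTER_CUBIC))
im=camera("wrist")["pixels"][:,:,::-1];cv2.imwrite("pics/l_w.png",cv2.resize(im,None,fx=1.5,fy=1.5))
for x in (.06,.067): print(x,np.round((proj(k,s,sl(p,[(x+.05,-.058,.07),(x+.05,.058,.07),(x-.05,-.058,.07),(x-.05,.058,.07)]))-[160,130])*4.2).tolist())
print("lugs up", np.round((proj(k,s,sl(p,[(-.003,-.037,.04),(-.003,.037,.04),(-.003,-.037,.028)]))-[160,130])*4.2).tolist())
```

```text
[ 0.60506325 -0.13198795  0.27194645] [-0.89533683  0.4330516  -0.69557632] 0.017038966674370517
0.06 [[462.0, 446.0], [579.0, 332.0], [342.0, 358.0], [460.0, 251.0]]
0.067 [[471.0, 453.0], [587.0, 338.0], [350.0, 364.0], [468.0, 256.0]]
lugs up [[350.0, 354.0], [424.0, 287.0], [350.0, 365.0]]
```

View pics/l_s.png

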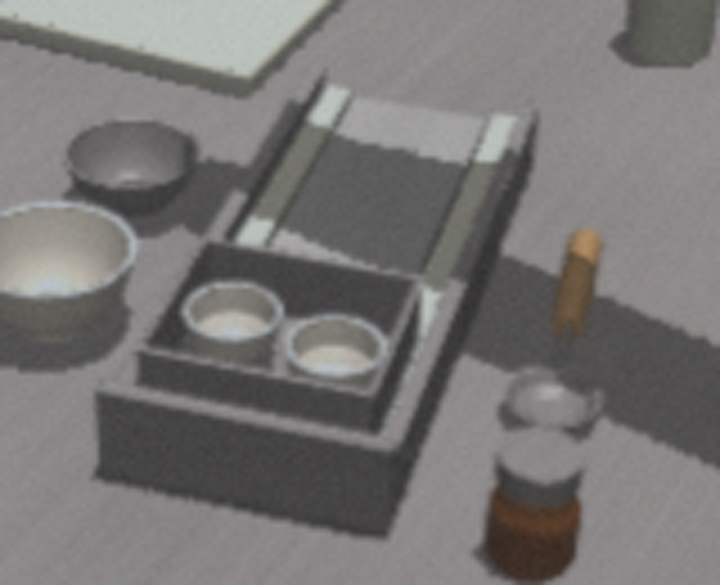

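View pics/l_c.png

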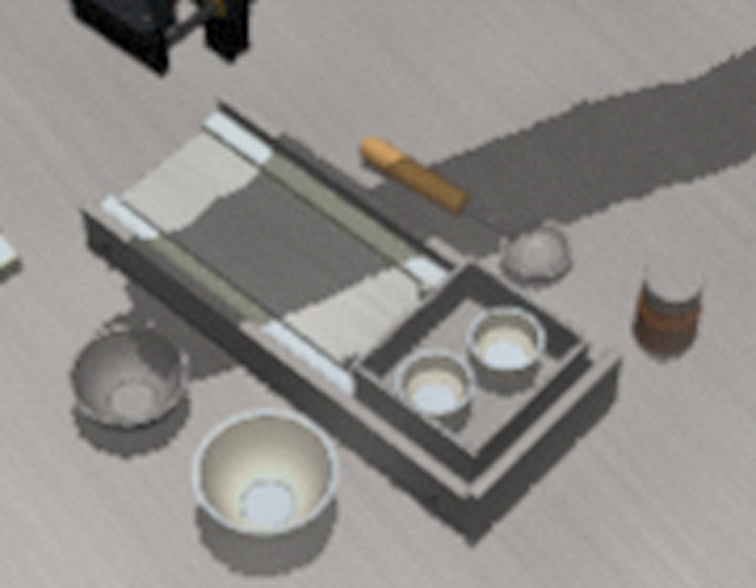

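View pics/l_w.png

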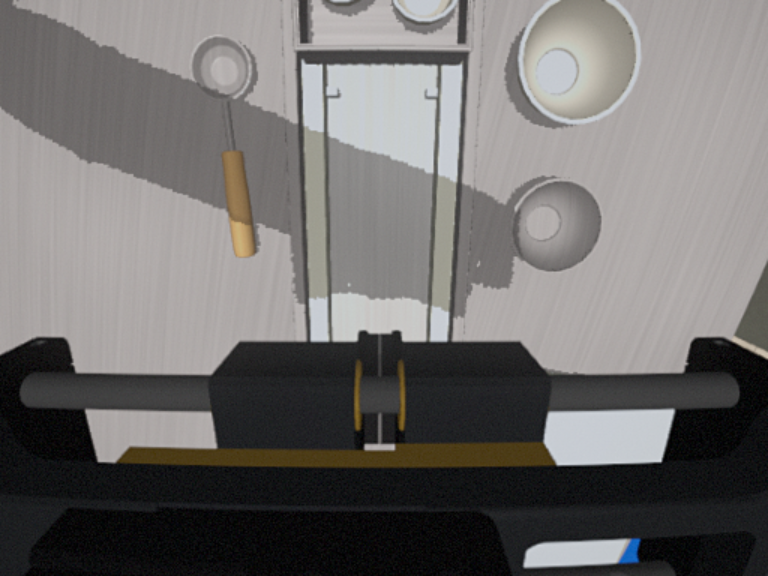

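The wrist view shows both lugs standing free behind the tray, at (334,93) and (432,93), and the strip level with the runners. The scene view puts the tray centre at about +0.068, and the bowls, spoon and jar look unmoved. Handing in.

Run:
```python
from bench import *
print(close_job())
```

```text
the job is handed in; nothing more can be done
None
```

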